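Set the dish camera for a whole-dish picture

TASK

Get the dish camera ready for a whole-dish picture. First swing the dimmer lever on its base back to the long middle mark; then take the black grip on top of the column so that the release button in its side is squeezed in, pull the column up past its first stop to the second stop, which is its full height, and finish still holding it up there, button squeezed, since the collar is loose and it would sink. Leave the dish and the other things around as they are.

Things in the scene. Friction and masses are not known exactly. Their poses are not given: they have to be found in the camera images.
- stand: the fixed camera stand: a grey flat base 260 (x) x 290 (y) x 40 mm; origin at the centre of its underside on the bench; its +x points away from the operator, z up. The telescoping column stands near its far left corner (x +75, y +60 mm), the dimmer lever is in the near right quarter, the lit stage plate with a dish lies under the camera. It never moves in a run.
- collar_top (a point): on the column's axis, at the top of the black collar (44 mm across) of the fixed outer tube (34 mm across), 144 mm above the bench
- camera (a point): centre of the top of the camera, which hangs on a short arm from the column, 105 mm from it towards the stand's -x, above the dish; 66 mm wide at most; parked it reaches from 105 to 188 mm above the bench and rises with the column
- dimmer (a joint): angle of the dimmer lever (rad): 0 = dark end stop, 1.75 = bright end stop, growing anticlockwise seen from above. At 0.875 the lever points straight at the long middle mark, along the base's own -x. It turns about an upright pin and stays where it is left (friction about 1.2 N at the knob). It starts near the bright end.
- dimmer_knob (a point): centre of the top of the dimmer's upright black round knob, 15 mm across and 28 mm tall, at the free end of a flat steel lever, 50 mm from the pivot. The top is 77 mm above the bench, the lever's upper face 49 mm, the base's upper face 40 mm.
- dimmer_pivot (a point): the dimmer lever's turning axis (upright) at the base's upper face, 40 mm above the bench
- middle_mark (a point): centre of the longest, middle mark of the white engraved scale on the base's upper face, 70.5 mm from the pivot; it is 18 mm long, the marks at both ends of the scale 10 mm, the others 6 mm
- grip: the black rounded grip block on top of the column, 36 (x) x 32 (y) x 52 mm (z); axes as the stand's. Origin at the centre of its underside, 178 mm above the bench when parked (top 230), 288 mm at the second stop. Only its +y face has the button. Under it lies a 30 mm wide (y) aluminium block, from which the camera arm leaves towards -x. Load with camera and tubes 0.5 to 0.8 kg.
- release_face (a point): centre of the outer face of the round steel release button, 16 mm across, on the grip's +y side, 20 mm below the grip's top; it stands 5 mm proud and its outward direction is the grip's +y
- release (a joint): how far the button is pressed (m): 0 out, 0.0045 fully in (3 N to start, 7.5 N fully in; springs back). Only with the button in (over 0.003) will the column leave its parked position; squeezing the grip between two fingers along the grip's y presses it. It locks the column in the parked position only.
- column_head (a joint): how far the inner tube, with camera and grip, is drawn up out of the middle tube (m): 0 parked, 0.055 = first stop
- column_mid (a joint): how far the middle tube is drawn up out of the outer tube (m): 0 parked, 0.055 = second stop, a hard stop. Once the inner tube is at the first stop, 4 to 6 N more pull draws the middle tube up too. At full height both read 0.055 and the grip is 110 mm above its parked height. Let go, it sinks by its own weight, to 12 mm above parked.
- dish: bystander: a covered glass dish, 59 mm across, 14 mm high, lying loose on the stage plate under the camera; origin at the centre of its underside
- tip_box: bystander: a white box of pipette tips on the bench, 85 x 120 x 60 mm; origin at the centre of its underside
- oil_jar: bystander: an amber jar, 48 mm across, 70 mm high; origin at the centre of its underside
- dish_stack: bystander: a stack of four covered dishes, 59 mm across, 58 mm high; origin at the centre of its underside

How it is judged:
On the way, in this order (a step that is already met when the one before it is completed fails the run):
1. the dimmer lever stands at the middle mark, within 0.1 rad (5 mm at the knob), with the column still parked (value of joint dimmer between 0.775 and 0.975 rad and value of joint column_head below 0.005 m), for 0.2 s.
2. the release button is squeezed in by the fingers (value of joint release above 0.003 m and contact force between the fingers and grip above 2 N), for 0.1 s.
3. the column is drawn up past its first stop (value of joint column_head above 0.047 m and value of joint column_mid above 0.01 m).
4. the column is at the second stop (value of joint each of column_head, column_mid above 0.049 m), for 0.2 s.
At the end, for the whole second after the job is handed in: The dimmer lever is within 0.1 rad of the middle mark; both tubes are drawn out to within 6 mm of their stops; the fingers still hold the grip, at rest, with the button squeezed in; the dish is within 12 mm of where it lay (all of step 2 and all of step 4 and value of joint dimmer between 0.775 and 0.975 rad and linear speed of grip below 0.02 m/s and distance of dish from where it was at the start of the episode below 0.012 m); the arm keeps its last pose, push and grip.
It fails at once if the dish on the stage is pushed more than 12 mm (distance of dish from where it was at the start of the episode above 0.012 m).
It fails at once if the tip box, the jar or the dish stack is pushed more than 20 mm (distance of any of tip_box, oil_jar, dish_stack from where it was at the start of the episode above 0.02 m).
It also fails if it takes over 56 s, if anything falls off the work surface, if the arm or the gripper's body presses on something with over 40 N, if the wrist force passes 120 N, or if a joint passes its speed limit or range.

ROBOT

A 7-joint arm with a two-finger parallel gripper is mounted at the origin on the work surface. World frame = base frame: x ahead of the robot, y to its left, z up, the work surface at z = 0. Lengths are in m, angles in rad, forces in N, time in s.
With the tool pointing down it reaches from about 0.425 to 0.925 m from the base axis. Payload 6.8 kg.
Tool frame: the origin (TCP) lies midway between the tips of the shut fingers; the grasp point (between the pads) lies 19 mm behind it; z points along the fingers, y is the direction in which the jaws open and shut (so a half turn about z gives the same grasp; the last joint's range is limited). The gripper opens to 85 mm and grips with 20 to 120 N. Pads are 22 mm wide; open, the fingers measure 114 mm over their backs; the gripper's body (76 mm by 85 mm) begins 54 mm behind the grasp point. The pads swing forward as they close: fully open they stand 13 mm farther back than shut.
Start: joints at [-1.308, 0.477, 0.022, 1.555, -0.011, 1.109, -0.083], TCP at [0.245, 0.629, 0.231] pointing down, gripper open.
Joint ranges: [-2.96, 2.96], [-0.34, 2.1], [-1.41, 1.46], [0.24, 2.44], [-1.37, 4.51], [0.17, 1.92], [-2.96, 2.96]. Speed limits (rad/s): [2.39, 2.39, 3.14, 3.14, 3.14, 3.14, 3.14].

INTERFACE

Orientations are given as a rotation vector (axis times angle).
In Python, from bench import r, imaging gives the robot as it stands.
- The arm moves only by the tool jog_arm, never from a script. Its argument "rows" is a list of rows, each an object with "delta_rot": the turn, a rotation vector about the tool's x, y, z in degrees, a list of three; "xyz": the shift along the tool's x, y, z in cm, a list of three; "fingers": the closure, from 0 (fully open) to 1 (shut). A call has exactly 5 rows; each row is the pose to reach, as a shift and turn from the pose measured when the call began, along the tool's axes at that moment; what a row does not reach only later rows make up. A row lasts 1/12 s, in which the tool goes at most 41.7 mm and 7.16 degrees, less where a joint would pass 70% of its speed; a pose out of reach is approached as far as the arm can. A call with a gripper value outside its range is refused whole. The fingers move at their own pace and stop on an object; "grip_force" is the grip in N (left out, the last holds). Time passes only in rows, so rows that repeat a pose let the fingers close, or fill a call up. It gives the time, the measured TCP pose, the force and the opening at its end, in the units of the state.
- r.get_obs(): the state, without advancing time (a new reading comes with each control period).
- imaging.grab_frame(name): name is "scene" or "top" or "wrist"; returns the picture (384x512x3 uint8, blue, green, red); there is no depth.
- imaging.camera_info(name): a dict with "camera_matrix" (3x3 intrinsics, pixels), "xyz" and "attitude" of the camera in the world. Camera axes: x right, y down, z forward; pixel columns grow to the right and rows downward; lengths in m; the calibration is good to about 2 mm. The wrist camera is an equidistant fisheye: a pixel r from the principal point sees the ray r / f radians off the axis. A picture is of the moment at which its call begins: read the wrist's pose just before it. camera_info takes no time and is no camera call; for the wrist camera it gives the pose at the moment of the call.
- r.hand_in(): hands the job in, once; it reports no verdict.
Trained networks look in the newest picture that a camera, given by its name, has taken for a name from the list of things; names that differ only in an ending like _2 or _b are one class to them, and where a whole thing is asked for, a point or a joint stands for the part that bears it (a point fixed in the world has none). Each returns a list of dicts, best first, with "conf" (0 to 1); they miss things now and then, are a little off and sometimes report something else, mostly with a low value. They report only what shows in the picture. A call takes as long as a camera call.
- imaging.find_in(camera, query): "position" ([column, row] in pixels, amid what is visible of it).
- imaging.cut_out(camera, query): "region" (384x512 bool, what is visible of it) and "position" ([column, row] in pixels, amid what is visible of it).
- imaging.tip_of(camera, query): "position" ([column, row] in pixels: a listed point, or the origin of a listed thing).
The state is a dict: "clock": time; "joints": joint angles; "qvel": joint speeds; "tau": joint torques, N m; "tcp_pos": TCP position; "orientation": TCP orientation; "contact_force": force on the tool from outside, world axes, zero at the start; "moment": the same for the moment, N m; "grip_width": finger opening in m.
Only numpy, scipy, OpenCV 4.12 (cv2) and the standard library are available. Lean on these libraries where they do the work, as an engineer would, in place of code of your own. Each camera call takes 0.05 s, during which the arm holds its last target.

## Working session

There is one attempt and no reset: what is moved stays moved. The work goes in short steps, Python scripts to look and compute and a tool call to move; the robot and the scene stay as the last step left them, time stands still between calls to the robot, and variables do not carry over. Pictures are saved under pics/ and viewed, and the job is handed in when it is done.

Besides the shell and the picture viewer there is one more tool, called as name(argument=value, ...) on one line, values as JSON. jog_arm: Moves the arm, as the interface text tells. Its arguments: {"type":"object","properties":{"rows":{"type":"array","items":{"type":"object","properties":{"delta_rot":{"type":"array","items":{"type":"number"}},"xyz":{"type":"array","items":{"type":"number"}},"fingers":{"type":"number"}}}},"grip_force":{"type":"number"}},"required":["rows"]}

```bash
ls; mkdir -p pics; python3 - <<'E'
from bench import r, imaging
import cv2
o=r.get_obs()
for k,v in o.items(): print(k,v)
for n in ["scene","top","wrist"]:
    print(n,imaging.camera_info(n))
    cv2.imwrite(f"pics/a_{n}.png",imaging.grab_frame(n))
print(r.get_obs()["clock"])
E
```

```text
pics
clock 0.0
joints [-1.3081073   0.47783778  0.0223415   1.55642564 -0.01151906  1.10932513
 -0.08311661]
qvel [ 0.00115314  0.00038449  0.00180163 -0.00063098  0.00109806 -0.00105201
 -0.00070959]
tau [-4.43362269e-04 -5.96453011e+01  1.60760276e+00 -2.81194872e+01
  1.24700760e-02  9.25888075e-03  9.75174459e-06]
tcp_pos [0.2443826  0.62857473 0.23031139]
orientation [-5.79069601e-01 -3.08753642e+00  2.91310685e-03]
contact_force [-0.1298144   0.05135825  0.09898121]
moment [-0.00539897 -0.00340174 -0.01835526]
grip_width 0.08538208129411597
scene {'camera_matrix': array([[471.69707961,   0.        , 260.85184387],
       [  0.        , 471.69707961, 199.1855911 ],
       [  0.        ,   0.        ,   1.        ]]), 'xyz': array([1.3745113 , 0.67453461, 0.80083833]), 'attitude': array([-1.04752125, -2.21786308,  1.21878137])}
top {'camera_matrix': array([[476.38635006,   0.        , 257.54613679],
       [  0.        , 476.38635006, 187.40372423],
       [  0.        ,   0.        ,   1.        ]]), 'xyz': array([0.48460054, 0.0252071 , 1.20168977]), 'attitude': array([-2.161525  ,  2.16406   , -0.14819402])}
wrist {'camera_matrix': array([[297.31863964,   0.        , 262.42341876],
       [  0.        , 297.31863964, 191.88610906],
       [  0.        ,   0.        ,   1.        ]]), 'xyz': array([0.1797059 , 0.65361054, 0.37288274]), 'attitude': array([2.39606251, 1.6408649 , 0.22640996])}
0.15
```

View pics/a_scene.png

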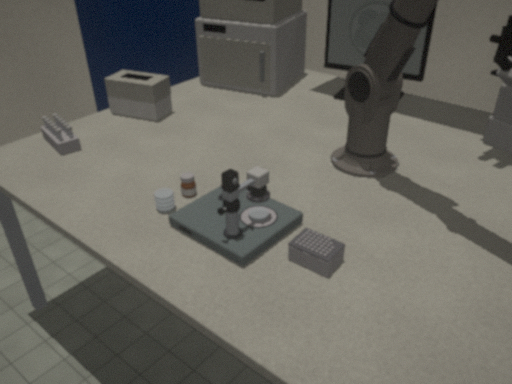

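View pics/a_top.png

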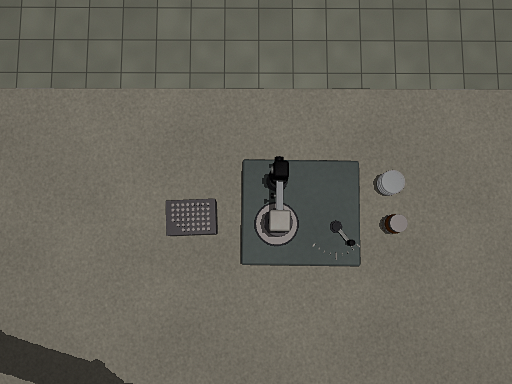

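View pics/a_wrist.png

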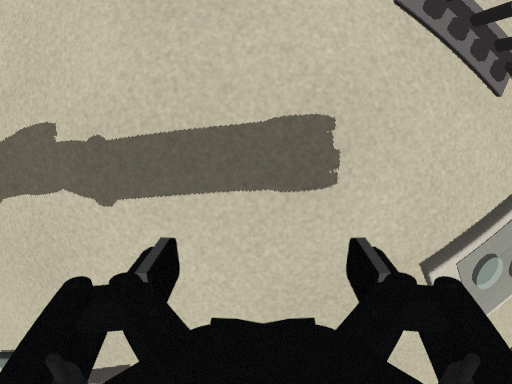

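The stand shows in the top view at columns 242–360, rows 160–265. The column grip is near (280,168), the camera (280,222), and the lever knob (350,243) with its pivot at (336,227). The tip box is to the left, the jar and dish stack to the right.

```bash
cat > h.py <<'E'
from bench import r, imaging
import numpy as np, cv2
from scipy.spatial.transform import Rotation as R
def ray(cam,uv,info=None):
    i=info or imaging.camera_info(cam); K=i["camera_matrix"]; uv=np.asarray(uv,float)
    x=(uv[0]-K[0,2])/K[0,0]; y=(uv[1]-K[1,2])/K[1,1]
    if cam=="wrist":
        t=np.hypot(x,y); d=np.array([x/t*np.sin(t),y/t*np.sin(t),np.cos(t)]) if t>1e-9 else np.array([0,0,1.])
    else: d=np.array([x,y,1.])
    d=R.from_rotvec(i["attitude"]).apply(d); return i["xyz"],d/np.linalg.norm(d)
def onz(cam,uv,z,info=None):
    o,d=ray(cam,uv,info); return o+d*(z-o[2])/d[2]
def tri(rays):
    A=np.zeros((3,3)); b=np.zeros(3)
    for o,d in rays:
        P=np.eye(3)-np.outer(d,d); A+=P; b+=P@o
    p=np.linalg.solve(A,b); return p,[np.linalg.norm((np.eye(3)-np.outer(d,d))@(p-o)) for o,d in rays]
def proj(cam,p,info=None):
    i=info or imaging.camera_info(cam); K=i["camera_matrix"]
    c=R.from_rotvec(i["attitude"]).inv().apply(np.asarray(p)-i["xyz"])
    if cam=="wrist":
        t=np.arctan2(np.hypot(c[0],c[1]),c[2]); h=np.hypot(c[0],c[1]); c=np.array([c[0]/h*t,c[1]/h*t,1])
    else: c=c/c[2]
    return (K@c)[:2]
E
python3 - <<'E'
from h import *
np.set_printoptions(precision=4,suppress=True)
Z={"collar_top":.144,"camera":.188,"dimmer_knob":.077,"dimmer_pivot":.04,"middle_mark":.04,"release_face":.21,"grip":.178,"stand":0,"dish":0.045}
for q in Z:
    rs=[]
    for c in ["top","scene"]:
        try: l=imaging.tip_of(c,q)
        except Exception as e: print(q,c,e); continue
        for d in l[:2]: print(q,c,np.round(d["position"],1),round(d["conf"],2),"onz",onz(c,d["position"],Z[q]))
        if l: rs.append(ray(c,l[0]["position"]))
    if len(rs)==2: print("   tri",*tri(rs))
print(r.get_obs()["clock"])
E
```

```text
collar_top top [277.5 176. ] 0.84 onz [ 0.6428 -0.0328  0.144 ]
collar_top top [335.9 224.2] 0.47 onz [ 0.5346 -0.1618  0.144 ]
collar_top scene [233.7 200.9] 0.74 onz [ 0.6408 -0.034   0.144 ]
collar_top scene [228.5 187.8] 0.48 onz [ 0.6018 -0.0887  0.144 ]
   tri [ 0.6425 -0.0326  0.1454] [np.float64(0.00017108382507405936), np.float64(0.0001710838250743217)]
camera top [284.7 223.5] 0.58 onz [ 0.5342 -0.045   0.188 ]
camera scene [255.2 172.5] 0.59 onz [ 0.5523 -0.0358  0.188 ]
   tri [ 0.5359 -0.0473  0.1765] [np.float64(0.001961119939310142), np.float64(0.0019611199393101434)]
dimmer_knob top [349.  244.9] 0.45 onz [ 0.4892 -0.2034  0.077 ]
dimmer_knob scene [164.2 208.3] 0.38 onz [ 0.7149 -0.2306  0.077 ]
   tri [ 0.5591 -0.2885 -0.0304] [np.float64(0.09305234955033632), np.float64(0.09305234955033621)]
dimmer_pivot top [335.9 228.7] 0.96 onz [ 0.5286 -0.1799  0.04  ]
dimmer_pivot top [278.1 178.5] 0.56 onz [ 0.6522 -0.0399  0.04  ]
dimmer_pivot scene [223.8 200.8] 0.8 onz [ 0.5428 -0.1695  0.04  ]
   tri [ 0.5293 -0.1825  0.0279] [np.float64(0.0004746645234340017), np.float64
[... 261 characters left out ...]
float64(0.003867096563237201), np.float64(0.0038670965632372533)]
release_face scene [233.  177.7] 0.4 onz [ 0.6367 -0.0365  0.21  ]
grip top [280.7 171. ] 0.7 onz [ 0.6487 -0.038   0.178 ]
grip scene [227.2 189.7] 0.89 onz [ 0.6506 -0.0454  0.178 ]
grip scene [164.1 209.4] 0.41 onz [ 0.8102 -0.1009  0.178 ]
   tri [ 0.6507 -0.0405  0.1795] [np.float64(0.003421004397436848), np.float64(0.003421004397436849)]
stand top [300.1 211.1] 0.69 onz [ 0.5746 -0.0973  0.    ]
stand scene [234.  226.5] 0.57 onz [ 0.58   -0.0965  0.    ]
   tri [ 0.5758 -0.0987 -0.0036] [np.float64(0.0013673779031970255), np.float64(0.0013673779031970375)]
dish scene [255.4 216.1] 0.62 onz [ 0.55   -0.0399  0.045 ]
1.05
```

```bash
python3 - <<'E'
import cv2
t=cv2.imread("pics/a_top.png"); s=cv2.imread("pics/a_scene.png")
cv2.imwrite("pics/b_top.png",cv2.resize(t[150:275,235:415],None,fx=4.4,fy=4.4,interpolation=cv2.INTER_CUBIC))
cv2.imwrite("pics/b_scene.png",cv2.resize(s[160:280,150:350],None,fx=4,fy=4,interpolation=cv2.INTER_CUBIC))
E
```

```text
(no output)
```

View pics/b_top.png

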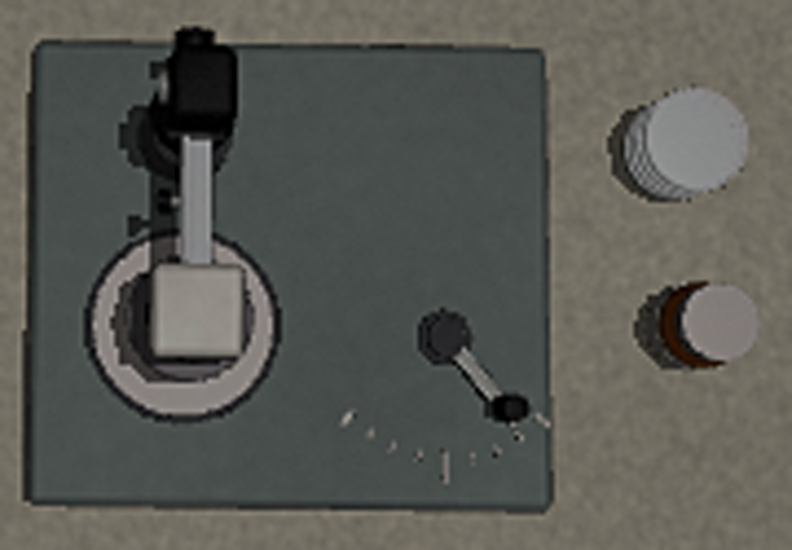

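View pics/b_scene.png

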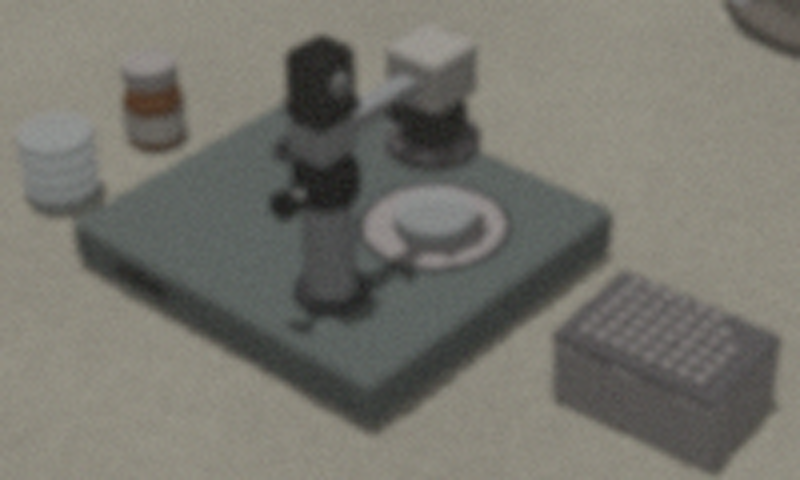

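```bash
cat >> h.py <<'E'
np.set_printoptions(precision=4,suppress=True)
def tgt(yaw,flip=1):
    # tool z down, tool y along flip*(stand y)
    y=flip*np.array([-np.sin(yaw),np.cos(yaw),0]); z=np.array([0,0,-1.]); x=np.cross(y,z)
    return R.from_matrix(np.c_[x,y,z])
def delta(p,Rt):
    o=r.get_obs(); R0=R.from_rotvec(o["orientation"])
    print("t",round(o["clock"],2),"tcp",o["tcp_pos"],"w",round(o["grip_width"],4),"F",np.round(o["contact_force"],1))
    print("xyz cm",np.round(R0.inv().apply(np.asarray(p)-o["tcp_pos"])*100,2),"rot deg",np.round(np.degrees((R0.inv()*Rt).as_rotvec()),1))
E
python3 - <<'E'
from h import *
o=r.get_obs(); print(R.from_rotvec(o["orientation"]).as_matrix())
c={k:onz("top",np.array(v)/4.4+[235,150],.04) for k,v in dict(TL=(35,42),TR=(545,48),BR=(552,510),BL=(25,503),piv=(444,337),m1=(446,452),m2=(446,482)).items()}
for k in c: print(k,c[k])
ctr=np.mean([c[k] for k in("TL","TR","BR","BL")],0); 
a=c["TL"]-c["TR"]+c["BL"]-c["BR"]; b=c["TL"]-c["BL"]+c["TR"]-c["BR"]
print("ctr",ctr,"yaw",np.arctan2(-a[0],a[1]),np.arctan2(b[1],b[0]),np.linalg.norm(a)/2,np.linalg.norm(b)/2)
print("knob",onz("top",np.array((511,404))/4.4+[235,150],.077))
print("griptop",onz("top",np.array((208,85))/4.4+[235,150],.23))
print("jar",onz("top",np.array((718,322))/4.4+[235,150],.07),"stack",onz("top",np.array((697,140))/4.4+[235,150],.058))
yaw=np.arctan2(-a[0],a[1])
for f in(1,-1): delta([.52,.2,.36],tgt(yaw,f))
E
```

```text
[[-0.932   0.3624 -0.    ]
 [ 0.3624  0.932   0.    ]
 [ 0.      0.     -1.    ]]
TL [0.6996 0.0467 0.04  ]
TR [ 0.6962 -0.2408  0.04  ]
BR [ 0.4389 -0.2373  0.04  ]
BL [0.4434 0.0517 0.04  ]
piv [ 0.5337 -0.1801  0.04  ]
m1 [ 0.4706 -0.1798  0.04  ]
m2 [ 0.4543 -0.1794  0.04  ]
ctr [ 0.5695 -0.0949  0.04  ] yaw -0.01356159069083003 -0.016465999593383476 0.28834347456027737 0.2567467904473676
knob [ 0.4964 -0.2086  0.077 ]
griptop [ 0.6439 -0.0381  0.23  ]
jar [ 0.5403 -0.3235  0.07  ] stack [ 0.6414 -0.3195  0.058 ]
t 1.05 tcp [0.2446 0.6291 0.2313] w 0.0855 F [-0.1 -0.7 -0.3]
xyz cm [-41.22 -30.01 -12.87] rot deg [  0.   -0.  -20.5]
t 1.05 tcp [0.2446 0.6291 0.2313] w 0.0855 F [-0.1 -0.7 -0.3]
xyz cm [-41.22 -30.01 -12.87] rot deg [ -0.   -0.  159.5]
```

jog_arm(rows=[{"xyz": [-15, -12, -13], "delta_rot": [0, 0, -20.5], "fingers": 0}, {"xyz": [-41, -30, -13], "delta_rot": [0, 0, -20.5], "fingers": 0}, {"xyz": [-41, -30, -13], "delta_rot": [0, 0, -20.5], "fingers": 0}, {"xyz": [-41, -30, -13], "delta_rot": [0, 0, -20.5], "fingers": 0}, {"xyz": [-41, -30, -13], "delta_rot": [0, 0, -20.5], "fingers": 0}])

```text
clock: 1.47
tcp_pos: [0.3507, 0.4608, 0.2919]
orientation: [0.02, 3.141, 0.001]
contact_force: [1.0, -0.0, 0.5]
grip_width: 0.086
```

```bash
python3 - <<'E'
from h import *
print(r.get_obs()["joints"]); delta([.50,-.2,.32],tgt(-.015))
E
```

```text
[-1.0291  0.2675  0.0014  1.7188 -0.0005  1.1549  0.5309]
t 1.47 tcp [0.3507 0.4608 0.2919] w 0.086 F [ 1.  -0.   0.5]
xyz cm [-15.75 -65.88  -2.84] rot deg [0.  0.  0.1]
```

jog_arm(rows=[{"xyz": [-12, -18, -6], "fingers": 0}, {"xyz": [-14, -24, -6], "fingers": 0}, {"xyz": [-14, -45, -6], "fingers": 0}, {"xyz": [-15, -55, -6], "fingers": 0}, {"xyz": [-15, -60, -6], "fingers": 0}])

```text
$.rows[0]: bad value
```

jog_arm(rows=[{"xyz": [-4, -20, 0], "fingers": 0.3}, {"xyz": [-4, -26, 0], "fingers": 0.3}, {"xyz": [-4, -26, 0], "fingers": 0.3}, {"xyz": [-4, -26, 0], "fingers": 0.3}, {"xyz": [-4, -26, 0], "fingers": 0.3}])

```text
$.rows[0]: bad value
```

```bash
python3 - <<'E'
from h import *
print(r.get_obs()["joints"]); delta([.45,-.2,.25],tgt(-.015))
E
```

```text
[-1.0291  0.2675  0.0014  1.7188 -0.0005  1.1549  0.5309]
t 1.47 tcp [0.3507 0.4608 0.2919] w 0.086 F [ 1.  -0.   0.5]
xyz cm [-10.75 -65.95   4.16] rot deg [0.  0.  0.1]
```

delta_rot is required in every row.

jog_arm(rows=[{"xyz": [-12, -18, -6], "delta_rot": [0, 0, 0], "fingers": 0}, {"xyz": [-14, -24, -6], "delta_rot": [0, 0, 0], "fingers": 0}, {"xyz": [-14, -45, -6], "delta_rot": [0, 0, 0], "fingers": 0}, {"xyz": [-15, -55, -6], "delta_rot": [0, 0, 0], "fingers": 0}, {"xyz": [-15, -60, -6], "delta_rot": [0, 0, 0], "fingers": 0}])

```text
clock: 1.88
tcp_pos: [0.4178, 0.2693, 0.3219]
orientation: [0.02, 3.141, 0.002]
contact_force: [1.0, -0.2, 0.9]
grip_width: 0.0852
```

jog_arm(rows=[{"xyz": [-4, -20, 0], "delta_rot": [0, 0, 0], "fingers": 0.3}, {"xyz": [-4, -26, 0], "delta_rot": [0, 0, 0], "fingers": 0.3}, {"xyz": [-4, -26, 0], "delta_rot": [0, 0, 0], "fingers": 0.3}, {"xyz": [-4, -26, 0], "delta_rot": [0, 0, 0], "fingers": 0.3}, {"xyz": [-4, -26, 0], "delta_rot": [0, 0, 0], "fingers": 0.3}])

```text
clock: 2.3
tcp_pos: [0.4467, 0.063, 0.3221]
orientation: [0.02, 3.14, 0.003]
contact_force: [0.8, 0.2, -0.4]
grip_width: 0.0597
```

```bash
python3 - <<'E'
from h import *
print(r.get_obs()["joints"]); delta([.45,-.2,.25],tgt(-.015))
E
```

```text
[-0.5714  0.0009  0.2969  1.9603 -0.0016  1.1782  1.2839]
t 2.3 tcp [0.4467 0.063  0.3221] w 0.0597 F [ 0.8  0.2 -0.4]
xyz cm [ -0.65 -26.31   7.16] rot deg [0.1 0.1 0.1]
```

jog_arm(rows=[{"xyz": [-1, -20, 0], "delta_rot": [0, 0, 0], "fingers": 0.4}, {"xyz": [-3, -26, 2], "delta_rot": [0, 0, 0], "fingers": 0.4}, {"xyz": [-3, -26, 5], "delta_rot": [0, 0, 0], "fingers": 0.4}, {"xyz": [-3, -26, 8], "delta_rot": [0, 0, 0], "fingers": 0.4}, {"xyz": [-3, -26, 10], "delta_rot": [0, 0, 0], "fingers": 0.4}])

```text
clock: 2.72
tcp_pos: [0.4667, -0.1325, 0.2679]
orientation: [0.022, 3.135, 0.003]
contact_force: [1.4, 0.1, 0.3]
grip_width: 0.0514
```

jog_arm(rows=[{"xyz": [-1, -6, 6], "delta_rot": [0, 0, 0], "fingers": 0.4}, {"xyz": [-1, -6, 6], "delta_rot": [0, 0, 0], "fingers": 0.4}, {"xyz": [-1, -6, 6], "delta_rot": [0, 0, 0], "fingers": 0.4}, {"xyz": [-1, -6, 6], "delta_rot": [0, 0, 0], "fingers": 0.4}, {"xyz": [-1, -6, 6], "delta_rot": [0, 0, 0], "fingers": 0.4}])

```text
clock: 3.13
tcp_pos: [0.4765, -0.1922, 0.2081]
orientation: [0.022, 3.135, 0.003]
contact_force: [1.0, 0.1, -0.4]
grip_width: 0.0514
```

```bash
python3 - <<'E'
from h import *
delta([.496,-.208,.15],tgt(-.015))
import pickle
i=imaging.camera_info("wrist"); f=imaging.grab_frame("wrist"); pickle.dump((i,f),open("w1.pkl","wb"))
cv2.imwrite("pics/w1.png",f)
for q in["dimmer_knob","dimmer_pivot","middle_mark","release_face","grip"]:
    for d in imaging.tip_of("wrist",q)[:2]: print(q,d["conf"],d["position"])
E
```

```text
t 3.13 tcp [ 0.4765 -0.1922  0.2081] w 0.0514 F [ 1.   0.1 -0.4]
xyz cm [-1.94 -1.57  5.82] rot deg [0.1 0.4 0.1]
dimmer_knob 0.86 [244.0, 203.5]
dimmer_pivot 0.86 [277.7, 227.1]
middle_mark 0.67 [275.4, 160.8]
```

View pics/w1.png

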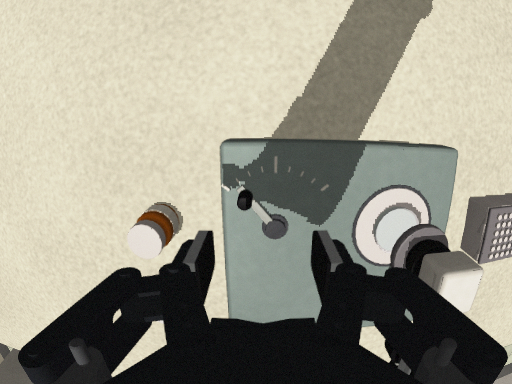

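The knob is at about (245,199), the pivot (275,227) and the middle mark (276,163). I'll triangulate these with the top view.

```bash
python3 - <<'E'
from h import *
import pickle
i,f=pickle.load(open("w1.pkl","rb"))
T=lambda u:np.array(u)/4.4+[235,150]
for n,w,t,z in [("knob",(243,204),(511,404),.077),("knob2",(244,203.5),(511,404),.077),("pivot",(275.5,227),(444,337),.04),("mark",(276,163.5),(446,467),.04)]:
    print(n,onz("wrist",w,z,i),onz("top",T(t),z),*tri([ray("wrist",w,i),ray("top",T(t))]))
cv2.imwrite("pics/w1z.png",cv2.resize(f[130:250,200:350],None,fx=5,fy=5,interpolation=cv2.INTER_CUBIC))
E
```

```text
knob [ 0.4974 -0.2113  0.077 ] [ 0.4964 -0.2086  0.077 ] [ 0.4969 -0.21    0.0765] [np.float64(0.0013779259435829521), np.float64(0.0013779259435829595)]
knob2 [ 0.4969 -0.2103  0.077 ] [ 0.4964 -0.2086  0.077 ] [ 0.4967 -0.2095  0.0763] [np.float64(0.0008347797079963764), np.float64(0.0008347797079963503)]
pivot [ 0.5377 -0.1781  0.04  ] [ 0.5337 -0.1801  0.04  ] [ 0.5334 -0.1784  0.0501] [np.float64(0.00013424603896548416), np.float64(0.00013424603896551693)]
mark [ 0.465  -0.1775  0.04  ] [ 0.4624 -0.1796  0.04  ] [ 0.4628 -0.1778  0.0508] [np.float64(0.00022313197130864148), np.float64(0.00022313197130855044)]
```

View pics/w1z.png

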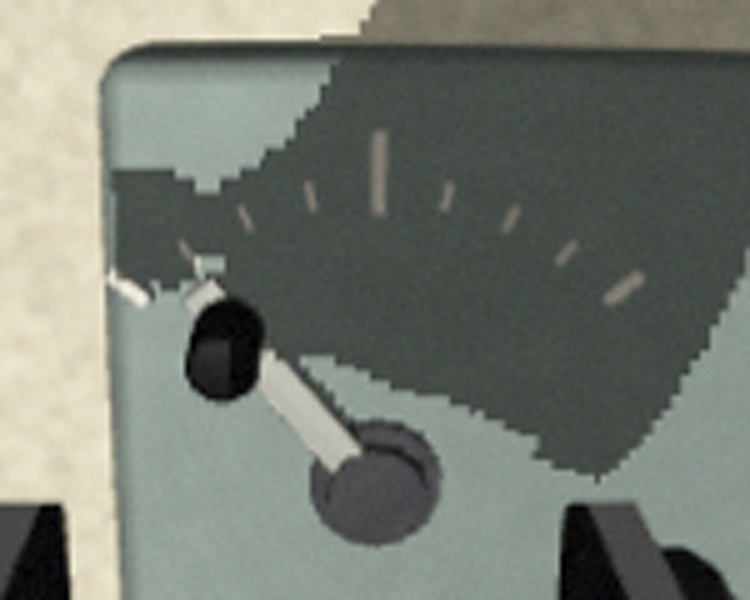

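jog_arm(rows=[{"xyz": [-2, -1.7, 4], "delta_rot": [0, 0.4, 0], "fingers": 0.4}, {"xyz": [-2, -1.7, 8], "delta_rot": [0, 0.4, 0], "fingers": 0.4}, {"xyz": [-2, -1.7, 10], "delta_rot": [0, 0.4, 0], "fingers": 0.4}, {"xyz": [-2, -1.7, 10], "delta_rot": [0, 0.4, 0], "fingers": 0.4}, {"xyz": [-2, -1.7, 10], "delta_rot": [0, 0.4, 0], "fingers": 0.4}])

```text
clock: 3.85
tcp_pos: [0.497, -0.2082, 0.1087]
orientation: [-0.018, -3.141, -0.004]
contact_force: [0.2, 0.5, 0.3]
grip_width: 0.0511
```

```bash
python3 - <<'E'
from h import *
delta([.4968,-.2095,.054],tgt(-.015))
f=imaging.grab_frame("wrist"); cv2.imwrite("pics/w2.png",f)
E
```

```text
t 3.85 tcp [ 0.497  -0.2082  0.1087] w 0.0511 F [0.2 0.5 0.3]
xyz cm [ 0.02 -0.15  5.47] rot deg [ 0.1 -0.   0.2]
```

View pics/w2.png

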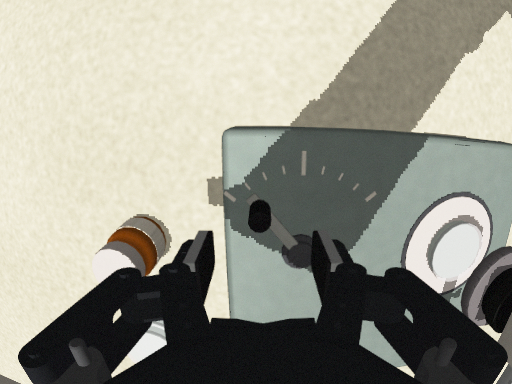

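jog_arm(rows=[{"xyz": [0, -0.15, 3], "delta_rot": [0, 0, 0], "fingers": 0.4}, {"xyz": [0, -0.15, 4.5], "delta_rot": [0, 0, 0], "fingers": 0.4}, {"xyz": [0, -0.15, 5.4], "delta_rot": [0, 0, 0], "fingers": 0.4}, {"xyz": [0, -0.15, 5.4], "delta_rot": [0, 0, 0], "fingers": 0.5}, {"xyz": [0, -0.15, 5.4], "delta_rot": [0, 0, 0], "fingers": 0.6}], grip_force=20)

```text
clock: 4.32
tcp_pos: [0.4991, -0.2103, 0.0574]
orientation: [0.018, 3.137, 0.003]
contact_force: [-0.7, 0.1, -0.8]
grip_width: 0.0345
```

jog_arm(rows=[{"xyz": [0, 0, 0], "delta_rot": [0, 0, 0], "fingers": 0.75}, {"xyz": [0, 0, 0], "delta_rot": [0, 0, 0], "fingers": 0.8}, {"xyz": [0, 0, 0], "delta_rot": [0, 0, 0], "fingers": 0.86}, {"xyz": [0, 0, 0], "delta_rot": [0, 0, 0], "fingers": 0.86}, {"xyz": [0, 0, 0], "delta_rot": [0, 0, 0], "fingers": 0.86}])

```text
clock: 4.73
tcp_pos: [0.5003, -0.2106, 0.0588]
orientation: [0.018, 3.135, 0.002]
contact_force: [-0.9, 2.0, 6.5]
grip_width: 0.0141
```

```bash
python3 - <<'E'
from h import *
delta([.4835,-.178,.054],tgt(-.015))
f=imaging.grab_frame("wrist"); cv2.imwrite("pics/w3.png",f)
E
```

```text
t 4.73 tcp [ 0.5003 -0.2106  0.0588] w 0.0141 F [-0.9  2.   6.5]
xyz cm [1.72 3.24 0.47] rot deg [0.1 0.4 0.2]
```

View pics/w3.png

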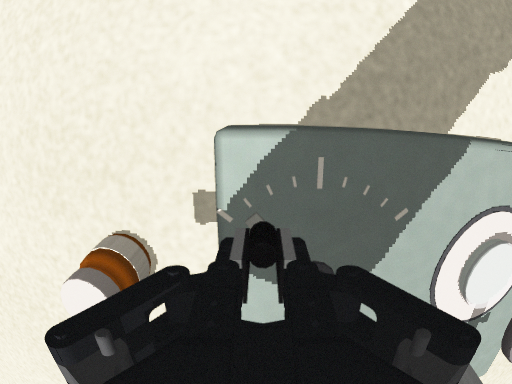

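jog_arm(rows=[{"xyz": [0.6, 0.6, -0.1], "delta_rot": [0, 0, 0], "fingers": 0.86}, {"xyz": [1.0, 1.4, -0.1], "delta_rot": [0, 0, 0], "fingers": 0.86}, {"xyz": [1.3, 2.3, -0.1], "delta_rot": [0, 0, 0], "fingers": 0.86}, {"xyz": [1.35, 3.15, -0.1], "delta_rot": [0, 0, 0], "fingers": 0.86}, {"xyz": [1.35, 3.15, -0.1], "delta_rot": [0, 0, 0], "fingers": 0.86}])

```text
clock: 5.2
tcp_pos: [0.4844, -0.1776, 0.0595]
orientation: [0.018, 3.139, 0.004]
contact_force: [-5.2, -1.5, 3.5]
grip_width: 0.0138
```

```bash
python3 - <<'E'
from h import *
delta([.4835,-.178,.054],tgt(-.015))
f=imaging.grab_frame("wrist"); cv2.imwrite("pics/w4.png",f)
f=imaging.grab_frame("top");cv2.imwrite("pics/t4.png",cv2.resize(f[150:275,235:415],None,fx=4.4,fy=4.4,interpolation=cv2.INTER_CUBIC))
E
```

```text
t 5.2 tcp [ 0.4844 -0.1776  0.0595] w 0.0138 F [-5.2 -1.5  3.5]
xyz cm [ 0.09 -0.04  0.55] rot deg [0.2 0.1 0.2]
```

View pics/w4.png

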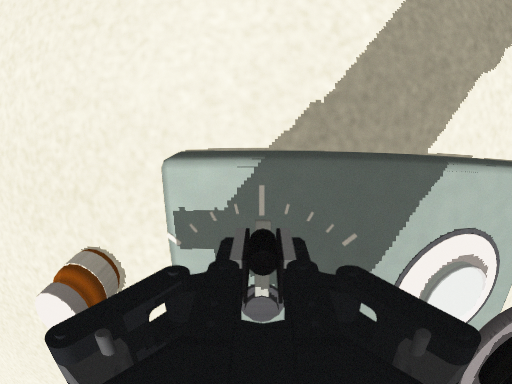

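The knob (262,250), pivot (263,307) and middle mark (262,198) are now in line. Next I open and lift.

jog_arm(rows=[{"xyz": [0, 0, 0], "delta_rot": [0, 0, 0], "fingers": 0.7}, {"xyz": [0, 0, 0], "delta_rot": [0, 0, 0], "fingers": 0.55}, {"xyz": [0, 0, 0], "delta_rot": [0, 0, 0], "fingers": 0.5}, {"xyz": [0, 0, -2], "delta_rot": [0, 0, 0], "fingers": 0.5}, {"xyz": [0, 0, -5], "delta_rot": [0, 0, 0], "fingers": 0.5}])

```text
clock: 5.72
tcp_pos: [0.4827, -0.1771, 0.1082]
orientation: [-0.018, -3.139, -0.006]
contact_force: [0.5, 0.9, 0.2]
grip_width: 0.043
```

jog_arm(rows=[{"xyz": [3, 0, -4], "delta_rot": [0, 0, 0], "fingers": 0.2}, {"xyz": [4, 0, -8], "delta_rot": [0, 0, 0], "fingers": 0.2}, {"xyz": [4, 0, -12], "delta_rot": [0, 0, 0], "fingers": 0.2}, {"xyz": [4, 0, -14], "delta_rot": [0, 0, 0], "fingers": 0.2}, {"xyz": [4, 0, -14], "delta_rot": [0, 0, 0], "fingers": 0.2}])

```text
clock: 6.13
tcp_pos: [0.4461, -0.1782, 0.2541]
orientation: [0.018, 3.134, 0.005]
contact_force: [1.0, -0.2, 0.3]
grip_width: 0.0685
```

```bash
python3 - <<'E'
from h import *
import pickle
delta([.645,-.036,.36],tgt(-.015))
i=imaging.camera_info("wrist");f=imaging.grab_frame("wrist"); cv2.imwrite("pics/w5.png",f); pickle.dump((i,f),open("w5.pkl","wb"))
E
```

```text
t 6.13 tcp [ 0.4461 -0.1782  0.2541] w 0.0685 F [ 1.  -0.2  0.3]
xyz cm [-19.81  14.49 -10.39] rot deg [0.2 0.5 0.2]
```

View pics/w5.png

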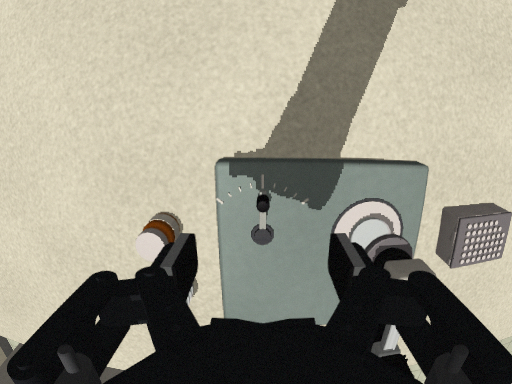

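The lever points at the middle mark: knob (263,203), pivot (262,235), mark (263,181). Now on to the grip.

jog_arm(rows=[{"xyz": [0, 0, -4], "delta_rot": [0, 0.5, 0], "fingers": 0.2}, {"xyz": [-2, 2, -8], "delta_rot": [0, 0.5, 0], "fingers": 0.2}, {"xyz": [-6, 5, -9], "delta_rot": [0, 0.5, 0], "fingers": 0.2}, {"xyz": [-10, 9, -9], "delta_rot": [0, 0.5, 0], "fingers": 0.2}, {"xyz": [-13, 13, -9], "delta_rot": [0, 0.5, 0], "fingers": 0.2}])

```text
clock: 6.6
tcp_pos: [0.5528, -0.077, 0.3418]
orientation: [-0.019, -3.139, -0.007]
contact_force: [0.6, -0.9, 0.2]
grip_width: 0.0682
```

```bash
python3 - <<'E'
from h import *
import pickle
delta([.645,-.036,.34],tgt(-.015))
i=imaging.camera_info("wrist");f=imaging.grab_frame("wrist"); cv2.imwrite("pics/w6.png",f); pickle.dump((i,f),open("w6.pkl","wb"))
for q in["dimmer_knob","release_face","grip","camera"]:
    for d in imaging.tip_of("wrist",q)[:2]: print(q,d["conf"],d["position"])
E
```

```text
t 6.6 tcp [ 0.5528 -0.077   0.3418] w 0.0682 F [ 0.6 -0.9  0.2]
xyz cm [-9.17  4.21  0.18] rot deg [ 0.3 -0.1  0.2]
dimmer_knob 0.8 [187.6, 114.5]
dimmer_knob 0.3 [323.5, 269.9]
release_face 0.47 [324.9, 269.0]
grip 0.98 [300.3, 257.2]
camera 0.83 [300.0, 168.5]
```

View pics/w6.png

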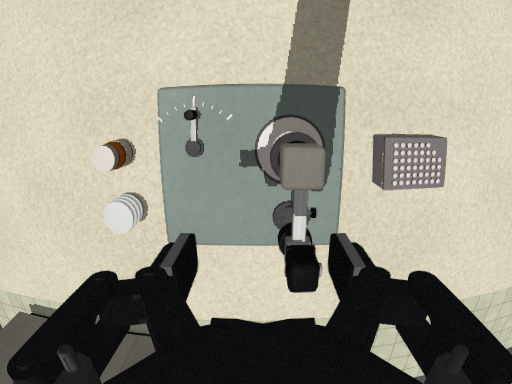

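```bash
python3 - <<'E'
import cv2,pickle
i,f=pickle.load(open("w6.pkl","rb"))
g=cv2.convertScaleAbs(f[220:310,250:350],alpha=2.5,beta=10)
cv2.imwrite("pics/w6z.png",cv2.resize(g,None,fx=6,fy=6,interpolation=cv2.INTER_CUBIC))
t=cv2.imread("pics/a_top.png");g=cv2.convertScaleAbs(t[150:200,255:315],alpha=2.5,beta=10)
cv2.imwrite("pics/topz.png",cv2.resize(g,None,fx=10,fy=10,interpolation=cv2.INTER_CUBIC))
E
```

```text
(no output)
```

View pics/w6z.png

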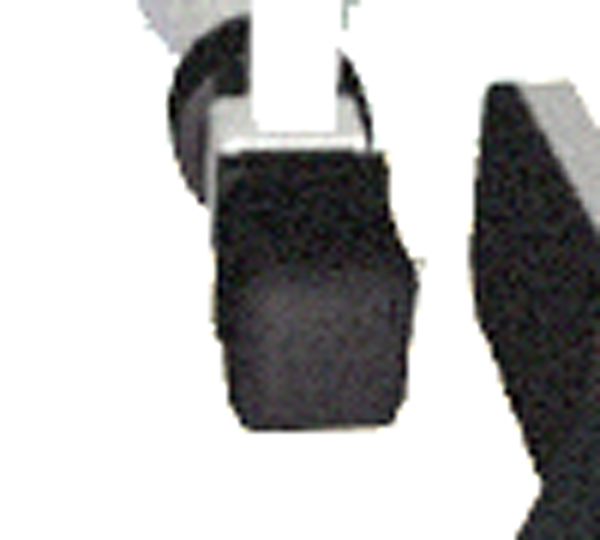

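View pics/topz.png

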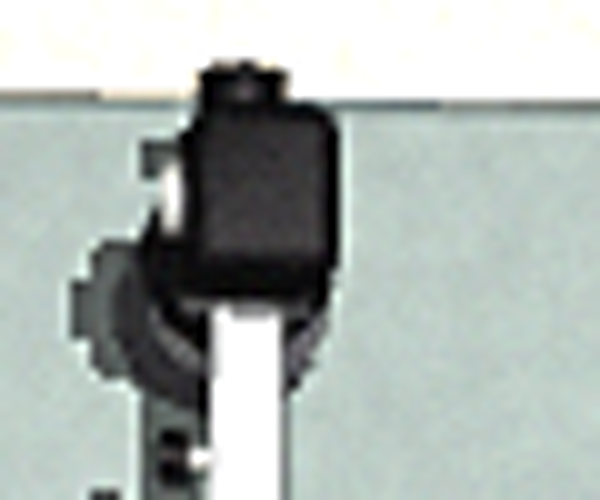

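```bash
python3 - <<'E'
from h import *
import pickle
i,f=pickle.load(open("w6.pkl","rb"))
W=lambda u:np.array(u)/6+[250,220]
T=lambda u:np.array(u)/10+[255,150]
c=(W((320,347)),T((266,190)))
print(onz("wrist",c[0],.23,i),onz("top",c[1],.23),*tri([ray("wrist",c[0],i),ray("top",c[1])]))
# corners
for u in[(225,265),(412,265),(398,428),(240,430)]: print(onz("wrist",W(u),.23,i))
for u in[(190,285),(338,268),(338,105),(195,105)]: print(onz("top",T(u),.23))
for p in [(.645-.018*s,-.036+t*.016,.23) for s in(1,-1) for t in (1,-1)]:
    print("proj",(proj("wrist",p,i)-[250,220])*6,(proj("top",p)-[255,150])*10)
E
```

```text
[ 0.6455 -0.0366  0.23  ] [ 0.6446 -0.0367  0.23  ] [ 0.6444 -0.0367  0.2316] [np.float64(0.0001440140575402337), np.float64(0.00014401405754023747)]
[ 0.6289 -0.053   0.23  ]
[ 0.6301 -0.0219  0.23  ]
[ 0.6631 -0.022   0.23  ]
[ 0.6621 -0.0496  0.23  ]
[ 0.6248 -0.0208  0.23  ]
[ 0.6283 -0.0514  0.23  ]
[ 0.6624 -0.0518  0.23  ]
[ 0.6624 -0.0221  0.23  ]
proj [424.7711 248.206 ] [185.892  274.2058]
proj [231.514  254.8641] [340.9382 274.1834]
proj [409.1477 427.0468] [184.8291 102.2132]
proj [225.6534 434.7375] [339.1733 102.2597]
```

jog_arm(rows=[{"xyz": [-4, 2, 0], "delta_rot": [0.3, 0, 0], "fingers": 0.2}, {"xyz": [-8, 4, 0], "delta_rot": [0.3, 0, 0], "fingers": 0.2}, {"xyz": [-9.2, 4.2, 1], "delta_rot": [0.3, 0, 0], "fingers": 0.2}, {"xyz": [-9.2, 4.2, 4], "delta_rot": [0.3, 0, 0], "fingers": 0.2}, {"xyz": [-9.2, 4.2, 7], "delta_rot": [0.3, 0, 0], "fingers": 0.2}])

```text
clock: 7.27
tcp_pos: [0.6432, -0.0379, 0.2686]
orientation: [-0.018, -3.136, 0.005]
contact_force: [0.4, -0.7, 0.2]
grip_width: 0.0683
```

```bash
python3 - <<'E'
from h import *
delta([.645,-.0355,.187],tgt(-.015))
f=imaging.grab_frame("wrist"); cv2.imwrite("pics/w7.png",f)
E
```

```text
t 7.27 tcp [ 0.6432 -0.0379  0.2686] w 0.0683 F [ 0.4 -0.7  0.2]
xyz cm [-0.22  0.27  8.16] rot deg [-0.2 -0.3  0.2]
```

View pics/w7.png

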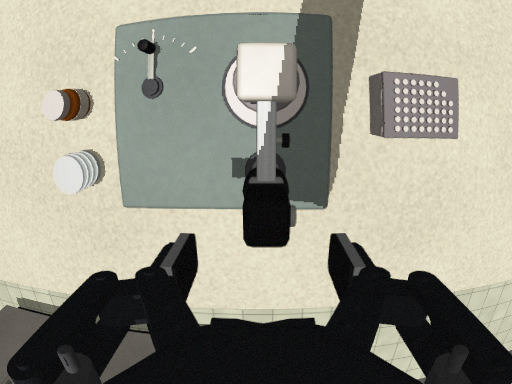

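The grip is at (266,228), centred between the fingers, with the button on its right side at (292,215). Descending.

jog_arm(rows=[{"xyz": [-0.2, 0.2, 3], "delta_rot": [0, 0, 0], "fingers": 0.2}, {"xyz": [-0.2, 0.2, 5.5], "delta_rot": [0, 0, 0], "fingers": 0.2}, {"xyz": [-0.2, 0.2, 7.5], "delta_rot": [0, 0, 0], "fingers": 0.2}, {"xyz": [-0.2, 0.2, 8.1], "delta_rot": [0, 0, 0], "fingers": 0.2}, {"xyz": [-0.2, 0.2, 8.1], "delta_rot": [0, 0, 0], "fingers": 0.2}])

```text
clock: 7.73
tcp_pos: [0.6378, -0.0372, 0.1794]
orientation: [-0.022, -3.121, 0.006]
contact_force: [0.2, -0.3, 0.8]
grip_width: 0.0679
```

```bash
python3 - <<'E'
from h import *
delta([.645,-.0355,.187],tgt(-.015))
f=imaging.grab_frame("wrist"); cv2.imwrite("pics/w8.png",f)
f=imaging.grab_frame("scene"); cv2.imwrite("pics/s8.png",cv2.resize(f[120:260,150:350],None,fx=4,fy=4,interpolation=cv2.INTER_CUBIC))
E
```

```text
t 7.73 tcp [ 0.6378 -0.0372  0.1794] w 0.0679 F [ 0.2 -0.3  0.8]
xyz cm [-0.7   0.18 -0.78] rot deg [-0.2 -1.1  0.1]
```

View pics/w8.png

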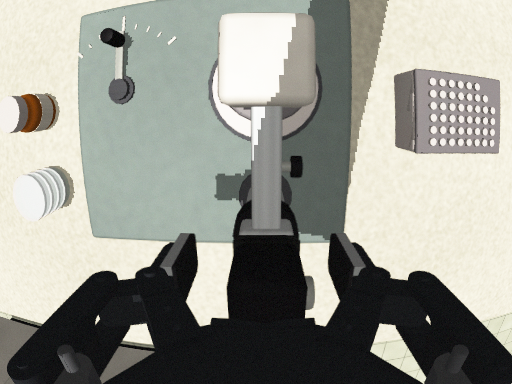

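View pics/s8.png

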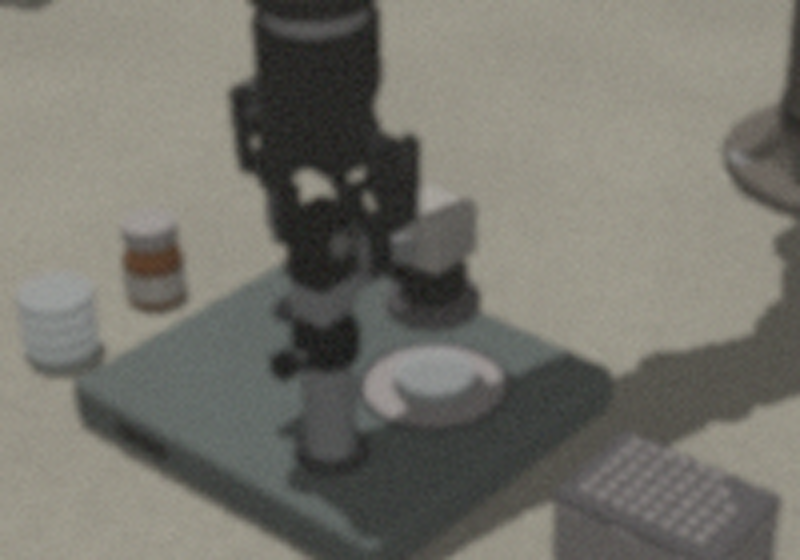

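jog_arm(rows=[{"xyz": [-0.7, 0.2, -0.8], "delta_rot": [0, -1.1, 0], "fingers": 0.2}, {"xyz": [-0.7, 0.2, -0.8], "delta_rot": [0, -1.1, 0], "fingers": 0.2}, {"xyz": [-0.7, 0.2, -0.8], "delta_rot": [0, -1.1, 0], "fingers": 0.2}, {"xyz": [-0.7, 0.2, -0.8], "delta_rot": [0, -1.1, 0], "fingers": 0.2}, {"xyz": [-0.7, 0.2, -0.8], "delta_rot": [0, -1.1, 0], "fingers": 0.2}])

```text
clock: 8.25
tcp_pos: [0.6471, -0.035, 0.1902]
orientation: [0.021, 3.137, -0.005]
contact_force: [0.0, 0.9, 0.0]
grip_width: 0.0683
```

```bash
python3 - <<'E'
from h import *
delta([.645,-.0355,.187],tgt(-.015))
E
```

```text
t 8.25 tcp [ 0.6471 -0.035   0.1902] w 0.0683 F [0.  0.9 0. ]
xyz cm [ 0.21 -0.05  0.32] rot deg [-0.2  0.3  0.1]
```

jog_arm(rows=[{"xyz": [0.2, 0, 0.3], "delta_rot": [0, 0.3, 0], "fingers": 0.4}, {"xyz": [0.2, 0, 0.3], "delta_rot": [0, 0.3, 0], "fingers": 0.5}, {"xyz": [0.2, 0, 0.3], "delta_rot": [0, 0.3, 0], "fingers": 0.55}, {"xyz": [0.2, 0, 0.3], "delta_rot": [0, 0.3, 0], "fingers": 0.6}, {"xyz": [0.2, 0, 0.3], "delta_rot": [0, 0.3, 0], "fingers": 0.75}], grip_force=60)

```text
clock: 8.67
tcp_pos: [0.6447, -0.0355, 0.1874]
orientation: [-0.021, -3.14, 0.006]
contact_force: [-2.8, -2.3, 2.8]
grip_width: 0.0314
```

jog_arm(rows=[{"xyz": [0, 0, 0], "delta_rot": [0, 0, 0], "fingers": 0.8}, {"xyz": [0, 0, 0], "delta_rot": [0, 0, 0], "fingers": 0.8}, {"xyz": [0, 0, 0], "delta_rot": [0, 0, 0], "fingers": 0.8}, {"xyz": [0, 0, 0], "delta_rot": [0, 0, 0], "fingers": 0.8}, {"xyz": [0, 0, 0], "delta_rot": [0, 0, 0], "fingers": 0.8}])

```text
clock: 9.08
tcp_pos: [0.6447, -0.0356, 0.1874]
orientation: [-0.021, -3.14, 0.006]
contact_force: [-1.6, -2.0, 1.2]
grip_width: 0.0315
```

```bash
python3 - <<'E'
from h import *
delta([.645,-.0365,.187],tgt(-.015))
f=imaging.grab_frame("wrist"); cv2.imwrite("pics/w9.png",f)
E
```

```text
t 9.08 tcp [ 0.6447 -0.0356  0.1874] w 0.0315 F [-1.6 -2.   1.2]
xyz cm [-0.03 -0.09  0.04] rot deg [-0.2 -0.1  0.1]
```

View pics/w9.png

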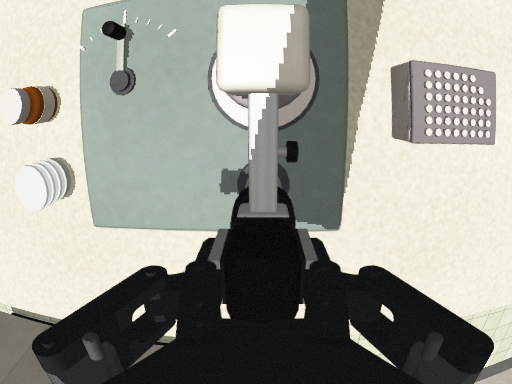

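The grip is held at 31.5 mm, so the button must be fully in. Pulling up.

jog_arm(rows=[{"xyz": [0, 0, -0.8], "delta_rot": [0, 0, 0], "fingers": 0.8}, {"xyz": [0, 0, -1.6], "delta_rot": [0, 0, 0], "fingers": 0.8}, {"xyz": [0, 0, -2.4], "delta_rot": [0, 0, 0], "fingers": 0.8}, {"xyz": [0, 0, -3.2], "delta_rot": [0, 0, 0], "fingers": 0.8}, {"xyz": [0, 0, -4], "delta_rot": [0, 0, 0], "fingers": 0.8}])

```text
clock: 9.55
tcp_pos: [0.6446, -0.0355, 0.228]
orientation: [-0.021, -3.14, 0.006]
contact_force: [3.6, -1.7, -9.1]
grip_width: 0.0315
```

```bash
python3 - <<'E'
from h import *
delta([.645,-.0365,.297],tgt(-.015))
f=imaging.grab_frame("wrist"); cv2.imwrite("pics/w10.png",f)
E
```

```text
t 9.55 tcp [ 0.6446 -0.0355  0.228 ] w 0.0315 F [ 3.6 -1.7 -9.1]
xyz cm [-0.03 -0.12 -6.9 ] rot deg [-0.2 -0.1  0.1]
```

View pics/w10.png

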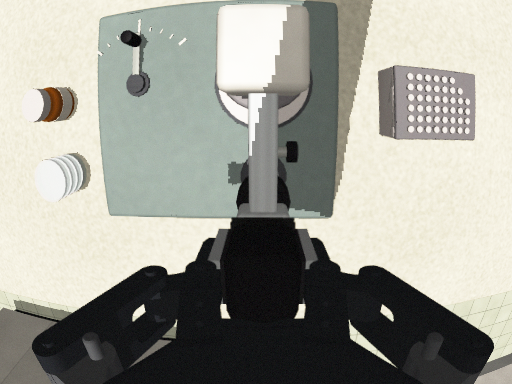

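The camera moves with the gripper (it keeps its place in the picture at (263,50)) and the load reads 9 N. Continuing up.

jog_arm(rows=[{"xyz": [0, 0, -0.8], "delta_rot": [0, 0, 0], "fingers": 0.8}, {"xyz": [0, 0, -1.6], "delta_rot": [0, 0, 0], "fingers": 0.8}, {"xyz": [0, 0, -2.4], "delta_rot": [0, 0, 0], "fingers": 0.8}, {"xyz": [0, 0, -3.2], "delta_rot": [0, 0, 0], "fingers": 0.8}, {"xyz": [0, 0, -4], "delta_rot": [0, 0, 0], "fingers": 0.8}])

```text
clock: 10.02
tcp_pos: [0.6445, -0.0355, 0.27]
orientation: [-0.022, -3.14, 0.006]
contact_force: [3.2, -1.7, -11.5]
grip_width: 0.0312
```

jog_arm(rows=[{"xyz": [0, 0, -0.6], "delta_rot": [0, 0, 0], "fingers": 0.8}, {"xyz": [0, 0, -1.2], "delta_rot": [0, 0, 0], "fingers": 0.8}, {"xyz": [0, 0, -1.8], "delta_rot": [0, 0, 0], "fingers": 0.8}, {"xyz": [0, 0, -2.2], "delta_rot": [0, 0, 0], "fingers": 0.8}, {"xyz": [0, 0, -2.6], "delta_rot": [0, 0, 0], "fingers": 0.8}])

```text
clock: 10.43
tcp_pos: [0.6445, -0.0355, 0.2964]
orientation: [-0.022, -3.14, 0.006]
contact_force: [4.0, -1.0, -10.7]
grip_width: 0.0314
```

```bash
python3 - <<'E'
from h import *
delta([.645,-.0365,.2975],tgt(-.015))
E
```

```text
t 10.43 tcp [ 0.6445 -0.0355  0.2964] w 0.0314 F [  4.   -1.  -10.7]
xyz cm [-0.05 -0.1  -0.11] rot deg [-0.2 -0.1  0.1]
```

jog_arm(rows=[{"xyz": [0, 0, -0.1], "delta_rot": [0, 0, 0], "fingers": 0.8}, {"xyz": [0, 0, -0.15], "delta_rot": [0, 0, 0], "fingers": 0.8}, {"xyz": [0, 0, -0.2], "delta_rot": [0, 0, 0], "fingers": 0.8}, {"xyz": [0, 0, -0.2], "delta_rot": [0, 0, 0], "fingers": 0.8}, {"xyz": [0, 0, -0.2], "delta_rot": [0, 0, 0], "fingers": 0.8}])

```text
clock: 10.85
tcp_pos: [0.6445, -0.0355, 0.2976]
orientation: [-0.022, -3.139, 0.006]
contact_force: [4.8, -1.9, -14.2]
grip_width: 0.0317
```

```bash
python3 - <<'E'
from h import *
delta([.645,-.0365,.2975],tgt(-.015))
f=imaging.grab_frame("wrist"); cv2.imwrite("pics/w11.png",f)
f=imaging.grab_frame("scene"); cv2.imwrite("pics/s11.png",cv2.resize(f[120:260,150:350],None,fx=4,fy=4,interpolation=cv2.INTER_CUBIC))
for c in["scene","wrist"]:
  for q in ["camera","release_face","collar_top"]: print(c,q,[(d["conf"],d["position"]) for d in imaging.tip_of(c,q)[:1]])
print(proj("scene",[.54,-.035,.298]))
E
```

```text
t 10.85 tcp [ 0.6445 -0.0355  0.2976] w 0.0317 F [  4.8  -1.9 -14.2]
xyz cm [-0.06 -0.1   0.01] rot deg [-0.2 -0.1  0.1]
scene camera [(0.8, [256.1, 132.4])]
scene release_face []
scene collar_top [(0.86, [231.3, 200.1])]
wrist camera [(0.73, [260.1, 46.4])]
wrist release_face []
wrist collar_top [(0.24, [223.5, 112.5])]
[257.8849 132.8069]
```

View pics/s11.png

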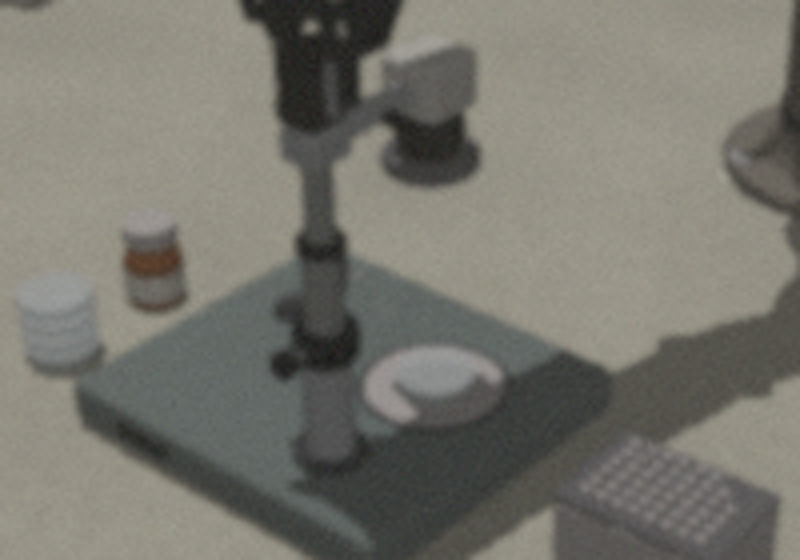

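View pics/w11.png

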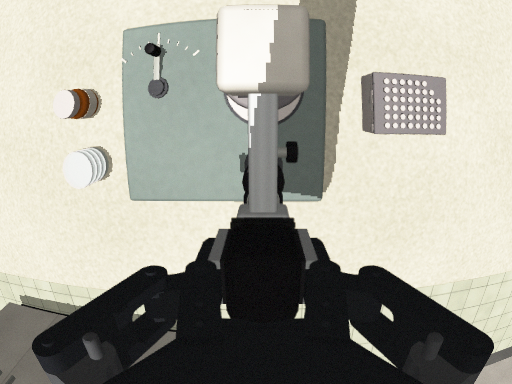

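Both tubes are drawn out, with the camera at (256,132) in the scene view, where 298 mm projects. I'll pull slightly more to confirm the hard stop, and check the lever.

jog_arm(rows=[{"xyz": [0, 0, -0.2], "delta_rot": [0, 0, 0], "fingers": 0.8}, {"xyz": [0, 0, -0.2], "delta_rot": [0, 0, 0], "fingers": 0.8}, {"xyz": [0, 0, -0.2], "delta_rot": [0, 0, 0], "fingers": 0.8}, {"xyz": [0, 0, -0.2], "delta_rot": [0, 0, 0], "fingers": 0.8}, {"xyz": [0, 0, -0.2], "delta_rot": [0, 0, 0], "fingers": 0.8}])

```text
clock: 11.67
tcp_pos: [0.6444, -0.0355, 0.2977]
orientation: [-0.022, -3.138, 0.007]
contact_force: [7.7, -2.3, -20.4]
grip_width: 0.0316
```

```bash
python3 - <<'E'
from h import *
delta([.645,-.0365,.2975],tgt(-.015))
f=imaging.grab_frame("wrist"); i=imaging.camera_info("wrist")
print({q:imaging.tip_of("wrist",q)[:1] for q in["dimmer_knob","dimmer_pivot","middle_mark"]})
for z,u in((.077,(153,48.5)),(.055,(157.5,88)),(.04,(159,39))): print(onz("wrist",u,z,i))
f=imaging.grab_frame("wrist")
cv2.imwrite("pics/w12.png",cv2.resize(f[20:110,110:210],None,fx=6,fy=6,interpolation=cv2.INTER_CUBIC))
delta([.645,-.0365,.2975],tgt(-.015))
E
```

```text
t 11.67 tcp [ 0.6444 -0.0355  0.2977] w 0.0316 F [  7.7  -2.3 -20.4]
xyz cm [-0.07 -0.1   0.02] rot deg [-0.3 -0.2  0.1]
{'dimmer_knob': [{'position': [146.3, 48.9], 'conf': 0.74}], 'dimmer_pivot': [{'position': [159.0, 86.3], 'conf': 0.64}], 'middle_mark': [{'position': [161.7, 39.7], 'conf': 0.7}]}
[ 0.4878 -0.1725  0.077 ]
[ 0.5381 -0.1749  0.055 ]
[ 0.4659 -0.1777  0.04  ]
t 11.92 tcp [ 0.6444 -0.0354  0.2977] w 0.0316 F [  7.6  -3.1 -20.3]
xyz cm [-0.06 -0.11  0.02] rot deg [-0.3 -0.2  0.1]
```

View pics/w12.png

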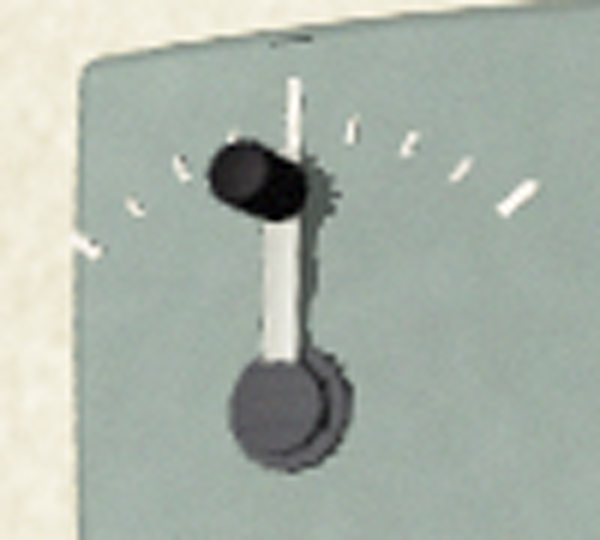

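The lever runs parallel to the middle mark, within about 0.03 rad. Pulling harder raised the force to 20 N with no movement, so the column is on its hard stop. Handing in.

```bash
python3 - <<'E'
from h import *
print(r.hand_in())
E
```

```text
the job is handed in; nothing more can be done
None
```

The job is handed in, with the arm still holding the column at full height. It took about 12 s of the 56 s. No verdict came back.

- **Dimmer:** I gripped the lever's knob, swung it along its arc to the long middle mark and let go. In the last close-up the lever runs parallel to the mark, within about 0.03 rad.
- **Button:** I took the grip across its button with a 60 N grip setting. The fingers closed to 31.5 mm, so the button is fully in. That width is slightly under the grip's 32 mm; the reading was also about 1 mm low on the 15 mm knob.
- **Column:** I drew it up 110 mm. A further 2 mm of commanded pull moved it only 0.1 mm while the force rose from 14 to 20 N, so it is on the second stop. The scene view shows both tubes out and the camera about where full height puts it (within 2 pixels).
- **Surroundings:** the dish, tip box, jar and dish stack look unmoved in the last pictures; I did not measure them.

One check disagreed. The knob position read off the last wrist view came out 2 to 5 mm to the side of the pivot-to-mark line. The detector's knob point was also several pixels off. I put this down to the slanting view near the picture's edge, since the lever itself lines up with the mark.

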